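# Back off the ratchet stop on the bathroom shelf

## Robot

A 6-joint arm with a two-finger parallel gripper is mounted at the origin on the work surface. World frame = base frame: x ahead of the robot, y to its left, z up, the work surface at z = 0. Lengths are in m, angles in degrees, forces in N, time in s.
With the tool pointing down it reaches from about 0.25 to 0.725 m from the base axis. Payload 9.7 kg.
Tool frame: the origin (TCP) lies midway between the tips of the shut fingers; the grasp point (between the pads) lies 19 mm behind it; z points along the fingers, y is the direction in which the jaws open and shut (so a half turn about z gives the same grasp; the last joint's range is limited). The gripper opens to 85 mm and grips with 20 to 120 N. Pads are 22 mm wide; open, the fingers measure 114 mm over their backs; the gripper's body (76 mm by 85 mm) begins 54 mm behind the grasp point. The pads swing forward as they close: fully open they stand 13 mm farther back than shut.
Start: joints at [0, 4.979, 10.078, 95.1, 0, 90], TCP at [0.55, -0, 0.231] pointing down, gripper open.
Joint ranges: [-179.16, 179.16], [-48.56, 103.87], [-65.8, 70.77], [-126.05, 130.52], [-82.76, 87.17], [-180, 180]. Speed limits (degrees/s): [127.2, 127.2, 147.25, 180, 180, 180].

## Interface

Orientations are given as [roll, pitch, yaw] about the fixed x, y, z axes, in that order (R = Rz(yaw) Ry(pitch) Rx(roll)).
In Python, from workcell import get_obs, camera, get_calibration, job_done gives the robot as it stands.
- The arm moves only by the tool play_rows, never from a script. Its argument "commands" is text: rows parted by semicolons, each of 5 numbers parted by spaces: the opening, from 0 (shut) to 1 (fully open), then the shift along the world's x, y, z in mm, then the turn about the world's z in degrees. A call has 1 to 10 rows; each row is the pose to reach, as a shift and turn from the pose commanded when the call began; what a row does not reach only later rows make up. A row lasts 1/12 s, in which the tool goes at most 41.7 mm and 7.16 degrees, less where a joint would pass 70% of its speed; a pose out of reach is approached as far as the arm can. A call with a gripper value outside its range is refused whole. The fingers move at their own pace and stop on an object; "force" is the grip in N (left out, the last holds). Time passes only in rows, so rows that repeat a pose let the fingers close. It gives the time, the measured TCP pose, the force and the opening at its end, in the units of the state.
- get_obs(): the state, without advancing time (a new reading comes with each control period).
- camera(name): name is "scene" or "side" or "wrist"; returns the picture (384x512x3 uint8, red, green, blue); there is no depth.
- get_calibration(name): a dict with "fx", "fy", "cx", "cy" (pixels), "eye" and "attitude" of the camera in the world; the wrist camera has in their place "mount" (4x4, takes a point from camera to tool coordinates, whose origin is the TCP and whose axes are the flange's). Camera axes: x right, y down, z forward; pixel columns grow to the right and rows downward; lengths in m; the calibration is good to about 2 mm. A picture is of the moment at which its call begins: read the wrist's pose just before it. get_calibration takes no time and is no camera call.
- job_done(): hands the job in, once; it reports no verdict.
The state is a dict: "time": time; "q": joint angles; "qd": joint speeds; "joint_efforts": joint torques, N m; "ee_pos": TCP position; "tcp_rot": TCP orientation; "wrist_force": force on the tool from outside, world axes, zero at the start; "torque": the same for the moment, N m; "opening": finger opening in m.
Only numpy, scipy, OpenCV 4.12 (cv2) and the standard library are available. Lean on these libraries where they do the work, as an engineer would, in place of code of your own. Each camera call takes 0.05 s, during which the arm holds its last target.

## Task

The ratchet stop on the ceramic shelf is closed in on the pill case. Press its orange release pad fully down with the fingertips and, keeping it pressed, push the blue sliding jaw back along its bar, away from the pill case, until it is fully home against the grey stop block at the end of the bar; then let go and move clear. Only press and push: do not lift or shift the pill case, and leave everything else on the shelf where it stands.

Things in the scene. Friction and masses are not known exactly. Their poses are not given: they have to be found in the camera images.
- shelf: White ceramic slab, 250 (x) by 470 (y) by 16 mm, fixed, on the counter; origin at the centre of its underside, z up. An aluminium bar (16 mm wide, top 46 mm above the counter) runs along its y axis at x = 0, from a fixed grey jaw (y = -190 mm, 150 mm along x, top 60 mm above the counter) to the grey stop block. Its +y is the way the sliding jaw is pushed back.
- jaw (a joint): Travel of the blue sliding jaw in m: 0 (nearest the fixed jaw) to 0.120 (home at the grey stop block, end of travel), growing to the shelf's +y. About 5 N friction. A hidden ratchet of 14 mm steps blocks travel towards home while the pad is up (at most one step of play), clicks freely the other way and catches again when the pad comes up. The jaw is a carriage 75 mm wide, 107 mm long.
- release (a joint): Travel of the release pad in m: 0 is up, 0.010 fully down. A spring pushes it up with about 3 N at the top, 6 N at the bottom; it does not stay down by itself. The jaw is free when it is at least 6 mm down; beyond 7 mm it counts as pressed. At the start it may stand up to 5 mm down, its pawl resting on a ratchet tooth.
- release_top (a point): Centre of the top of the flat orange release pad on the jaw, 50 mm (shelf x) by 44 mm (shelf y); axes as the shelf's. 68 mm above the counter when up, 58 mm when fully down; even then 4 mm or more above the carriage around it, except the push wall. The jaw's low face plate (150 mm along x, top 54 mm above the counter), towards the pill case, is centred 40 mm to its -y.
- push_wall (a point): Middle of the flat upright face, looking at the pad (to the shelf's -y), of the blue push wall on the jaw: 78 mm above the counter; the face is 74 mm wide, its top 94 mm above the counter, with sloping braces behind. It lies 30 mm on the +y side of the pad's centre. Fingertips standing on the pad push the jaw home against it.
- home_stop (a point): Middle of the top edge of the grey home stop block's face that looks at the jaw, 56 mm above the counter; the block is 50 mm along the shelf's x and 30 mm along y. When the jaw is home its back end is about 3 mm from this face. Fingers drawn back across the pressed pad can drag the jaw off home again.
- pill_case: Clear plastic pill case with six lids, 84 (x) by 60 (y) by 27 mm, loose, 0.12 kg, between the fixed jaw and the sliding jaw, on the robot's side of the bar; origin at the centre of its underside. To be left alone.
- thermometer_stand: Silver metal thermometer stand, round foot 54 mm across, 128 mm high, loose, beyond the bar near one end of the shelf; origin at the centre of its underside.
- face_brush: Green silicone face brush, a round puck 54 mm across with bristles up, 28 mm high, loose, beyond the bar; origin at the centre of its underside.
- cream_jar: Amber jar with a white cap, 52 mm across, 45 mm high, loose, beyond the bar; origin at the centre of its underside.
- rinse_cup: Blue ceramic cup, 60 mm across the rim, 85 mm high, loose, beyond the bar near one end of the shelf; origin at the centre of its underside.
- comb: Black plastic comb, 145 mm long (its y) by 27 mm by 6 mm, lying loose on the robot's side of the bar near the home end; origin at the middle of its underside.

How it is judged (in metres and radians):
On the way, in this order (a step that is already met when the one before it is completed fails the run):
1. the release pad is pressed down (more than 7 mm) before the jaw has gone back (value of joint release above 0.007 m and value of joint jaw below 0.085 m), for 0.1 s.
2. the jaw is pushed back home along its bar (value of joint jaw above 0.114 m), for 0.2 s.
At the end, for the whole second after the job is handed in: The sliding jaw is home (travel more than 114 of 120 mm) and at rest there, the release pad has come up again (less than 6.5 mm down), the pill case is flat and within 15 mm of where it was, and the other things are within 30 mm of where they were (value of joint jaw above 0.114 m and value of joint release below 0.0065 m and distance of pill_case from where it was at the start of the episode below 0.015 m and angle between pill_case's own z axis and vertical below 0.15 rad and linear speed of pill_case below 0.02 m/s and distance of each of thermometer_stand, face_brush, cream_jar, rinse_cup, comb from where it was at the start of the episode below 0.03 m and velocity of joint jaw between -0.01 and 0.01 m/s); the robot touches nothing.
It fails at once if the pill case is lifted, shifted by more than 15 mm or tipped (z of pill_case in the frame of shelf above 0.024 m or distance of pill_case from where it was at the start of the episode above 0.015 m or angle between pill_case's own z axis and vertical above 0.2 rad).
It fails at once if another thing on the shelf is lifted, knocked over or shifted by more than 30 mm (distance of any of thermometer_stand, face_brush, cream_jar, rinse_cup, comb from where it was at the start of the episode above 0.03 m or angle between any of thermometer_stand, face_brush, cream_jar, rinse_cup, comb's own z axis and vertical above 0.4 rad or z of any of thermometer_stand, face_brush, cream_jar, rinse_cup, comb in the frame of shelf above 0.031 m).
It also fails if it takes over 35 s, if anything falls off the work surface, if the arm or the gripper's body presses on something with over 40 N, if the wrist force passes 120 N, or if a joint passes its speed limit or range.

## Working session

There is one attempt and no reset: what is moved stays moved. The work goes in short steps, Python scripts to look and compute and a tool call to move; the robot and the scene stay as the last step left them, time stands still between calls to the robot, and variables do not carry over. Pictures are saved under pics/ and viewed, and the job is handed in when it is done.

Besides the shell and the picture viewer there is one more tool, called after "Call:" as name(argument=value, ...), one argument or row to a line, values as JSON. play_rows: Moves the arm, as the interface text tells. Its arguments: {"type":"object","properties":{"commands":{"type":"string"},"force":{"type":"number"}},"required":["commands"]}

```bash
mkdir -p pics; ls; python3 - <<'E'
from workcell import *
import cv2
print(get_obs())
for n in ["scene","side","wrist"]:
    print(n,get_calibration(n))
    cv2.imwrite(f"pics/{n}0.png",camera(n)[:,:,::-1])
E
```

```text
pics
{'time': 0.0, 'q': array([2.38838028e-03, 5.01128154e+00, 1.00337612e+01, 9.50994302e+01,
       7.18069263e-04, 8.99996959e+01]), 'qd': array([ 0.09283702, -0.03920964,  0.05930688, -0.06536835,  0.0277256 ,
       -0.14325412]), 'joint_efforts': array([ 7.68234549e-04, -5.20392072e+01,  4.64802504e+01,  1.63646933e-02,
        2.23589603e-05, -6.77332673e-05]), 'ee_pos': array([5.49767560e-01, 2.64889273e-05, 2.30575124e-01]), 'tcp_rot': array([-1.79923049e+02, -7.18477073e-04,  9.00026915e+01]), 'wrist_force': array([-0.21877228,  0.10347049,  0.16383385]), 'torque': array([0.02943827, 0.00223343, 0.00900335]), 'opening': 0.08519779665195236}
scene {'fx': 366.8893688129976, 'fy': 366.8893688129976, 'cx': 257.5023135641809, 'cy': 190.73911199733965, 'eye': array([0.91185413, 0.57686445, 0.62887388]), 'attitude': array([-131.81174597,   -0.45581955,  148.377858  ])}
side {'fx': 359.8746374495421, 'fy': 359.8746374495421, 'cx': 254.73436984665818, 'cy': 193.79804174144388, 'eye': array([0.27046616, 0.49684297, 0.56264268]), 'attitude': array([-130.00354427,    0.65176717, -147.68814417])}
wrist {'fx': 315.9720967830842, 'fy': 315.9720967830842, 'cx': 257.13955964761794, 'cy': 193.89913552879233, 'mount': array([[ 1.87942737e-04, -9.56577536e-01, -2.91477929e-01,
         7.36154673e-02],
       [ 9.99999764e-01,  3.72493089e-04, -5.77662362e-04,
        -8.09331207e-04],
       [ 6.61152353e-04, -2.91477752e-01,  9.56577380e-01,
        -1.43231544e-01],
       [ 0.00000000e+00,  0.00000000e+00,  0.00000000e+00,
         1.00000000e+00]])}
```

View pics/scene0.png

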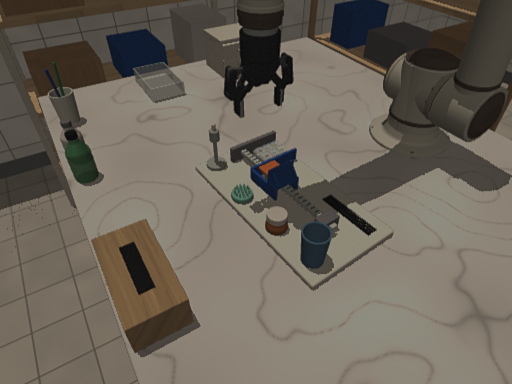

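View pics/side0.png

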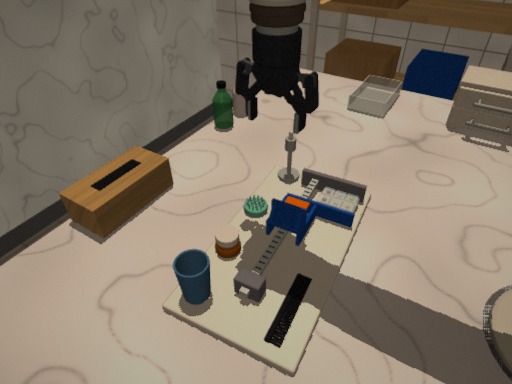

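View pics/wrist0.png

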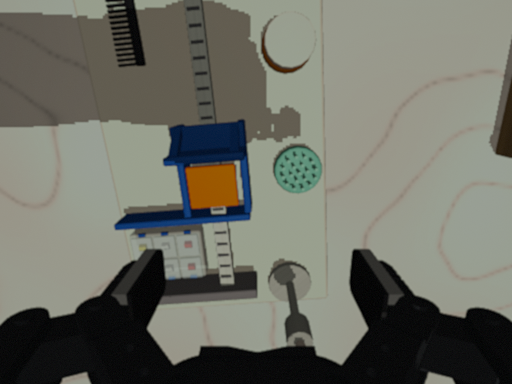

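```bash
cat > h.py <<'E'
import numpy as np,cv2
from scipy.spatial.transform import Rotation as R
from workcell import *
def cam(n,o):
    c=get_calibration(n); K=(c['fx'],c['fy'],c['cx'],c['cy'])
    if n=='wrist':
        Rt=R.from_euler('xyz',o['tcp_rot'],degrees=True).as_matrix(); m=c['mount']
        return K,Rt@m[:3,:3],o['ee_pos']+Rt@m[:3,3]
    return K,R.from_euler('xyz',c['attitude'],degrees=True).as_matrix(),c['eye']
def ray(C,u,v):
    K,A,e=C; d=A@np.array([(u-K[2])/K[0],(v-K[3])/K[1],1]); return e,d
def onz(C,u,v,z):
    e,d=ray(C,u,v); return e+d*(z-e[2])/d[2]
def orange(im):
    h=cv2.cvtColor(im,cv2.COLOR_RGB2HSV)
    return cv2.inRange(h,(5,190,90),(18,255,255))
E
python3 - <<'E'
from h import *
o=get_obs()
for n in ["wrist","scene","side"]:
    im=cv2.imread(f"pics/{n}0.png")[:,:,::-1].copy(); m=orange(im)
    k,l,s,c=cv2.connectedComponentsWithStats(m)
    print(n,[(s[i].tolist(),c[i].round(1).tolist()) for i in range(1,k) if s[i][4]>60])
    i=1+np.argmax(s[1:,4])
    ct=cv2.findContours((l==i).astype(np.uint8),0,1)[0][0]
    r=cv2.minAreaRect(ct); print(r)
    C=cam(n,o)
    for z in (.062,.068):
        print(z,onz(C,*c[i],z).round(4), [onz(C,*p,z).round(3)[:2].tolist() for p in cv2.boxPoints(r)])
C=cam("wrist",o)
for nm,p,z in [("bar",(225,283),.046),("bar",(195,5),.046),("edge",(326,290),.016),("edge",(322,10),.016),("facel",(118,222),.054),("facer",(250,214),.054),("wallL",(166,161),.094),("wallR",(246,155),.094)]: print(nm,onz(C,*p,z).round(4))
im=cv2.imread("pics/wrist0.png"); cv2.imwrite("pics/w0z.png",cv2.resize(im[100:310,100:340],None,fx=2.8,fy=2.8,interpolation=2))
im=cv2.imread("pics/scene0.png"); cv2.imwrite("pics/s0z.png",cv2.resize(im[110:270,190:400],None,fx=3.5,fy=3.5,interpolation=2))
E
```

```text
wrist [([186, 164, 53, 45, 1983], [211.8, 185.7])]
((211.8792266845703, 185.9700469970703), (41.738548278808594, 49.71373748779297), 85.48600769042969)
0.062 [ 0.5022 -0.0127  0.062 ] [[0.476, 0.007], [0.526, 0.011], [0.529, -0.033], [0.477, -0.038]]
0.068 [ 0.5031 -0.011   0.068 ] [[0.478, 0.008], [0.527, 0.012], [0.529, -0.031], [0.478, -0.036]]
scene []
((273.0000305175781, 166.0), (0.8944271206855774, 8.9442720413208), 63.43495178222656)
0.062 [ 0.4934 -0.0199  0.062 ] [[0.506, -0.02], [0.48, -0.023], [0.481, -0.02], [0.507, -0.016]]
0.068 [ 0.4979 -0.0136  0.068 ] [[0.51, -0.013], [0.485, -0.017], [0.486, -0.013], [0.511, -0.01]]
side [([285, 196, 25, 13, 153], [297.1, 202.0])]
((297.1500244140625, 202.05001831054688), (23.717084884643555, 6.324555397033691), 18.434946060180664)
0.062 [ 0.5038 -0.0282  0.062 ] [[0.527, -0.017], [0.533, -0.036], [0.481, -0.039], [0.476, -0.02]]
0.068 [ 0.501  -0.0219  0.068 ] [[0.524, -0.011], [0.529, -0.03], [0.478, -0.033], [0.474, -0.014]]
bar [ 0.5105 -0.1369  0.046 ]
bar [0.4915 0.155  0.046 ]
edge [ 0.6385 -0.1665  0.016 ]
edge [0.6138 0.1579 0.016 ]
facel [ 0.3971 -0.056   0.054 ]
facer [ 0.5409 -0.0466  0.054 ]
wallL [0.4668 0.0191 0.094 ]
wallR [0.5388 0.0246 0.094 ]
```

View pics/w0z.png

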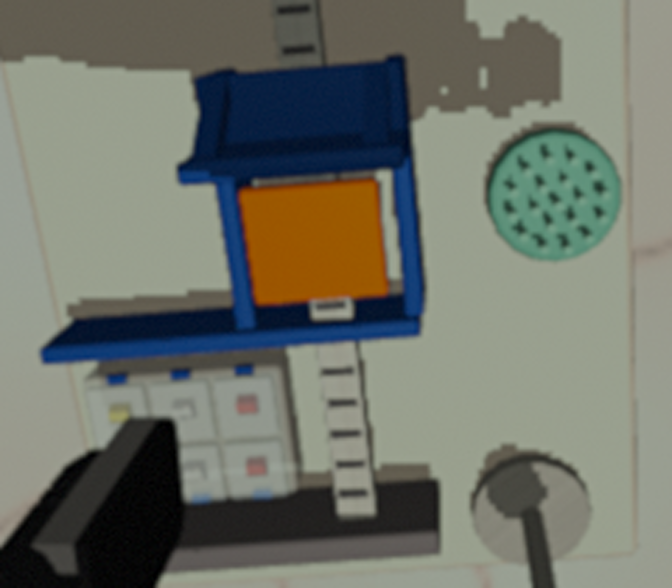

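View pics/s0z.png

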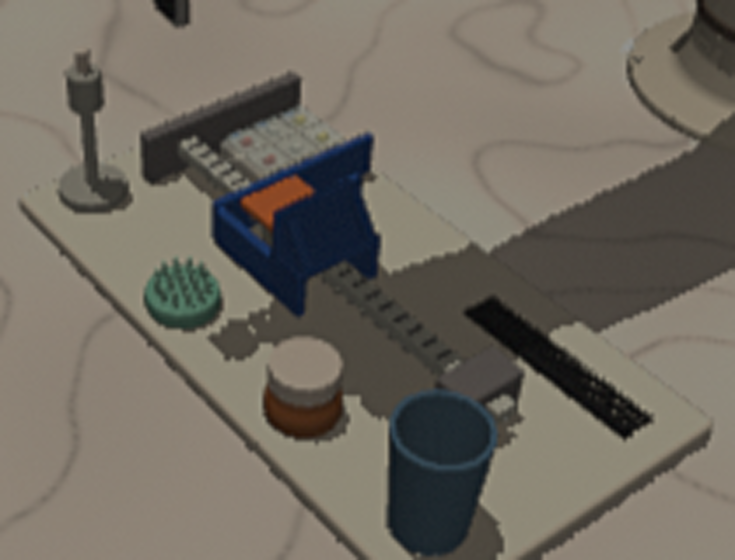

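Call:
play_rows(
  commands="0 -12 -2 0 1; 0 -24 -4 0 2; 0 -36 -5 0 3; 0 -47 -6 0 4; 0 -47 -6 -30 4; 0 -47 -6 -60 4; 0 -47 -6 -90 4; 0 -47 -6 -115 4; 0 -47 -6 -130 4; 0 -47 -6 -130 4",
  force=40,
)

```text
time: 0.98
ee_pos: [0.5009, -0.006, 0.0975]
tcp_rot: [-179.7, -0.0, 94.0]
wrist_force: [0.0, 0.3, 0.5]
opening: -0.0004
```

```bash
python3 - <<'E'
from h import *
o=get_obs(); print(o['time'],o['ee_pos'],o['tcp_rot'],o['wrist_force'],o['opening'])
a=[camera(n)[:,:,::-1] for n in("wrist","scene","side")]
cv2.imwrite("pics/1w.png",a[0])
cv2.imwrite("pics/1.png",cv2.resize(np.hstack([a[1][60:260,180:330],a[2][90:290,220:370]]),None,fx=2.6,fy=2.6,interpolation=2))
E
```

```text
0.9833 [ 0.50090291 -0.00598147  0.09748829] [-1.79663751e+02 -2.72373143e-02  9.39991926e+01] [0.0145298 0.33065   0.4513175] -0.0003598082339991034
```

View pics/1w.png

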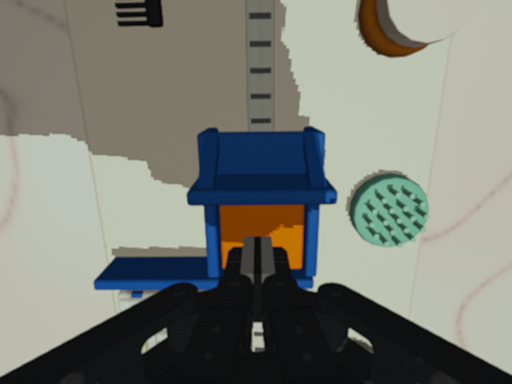

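View pics/1.png

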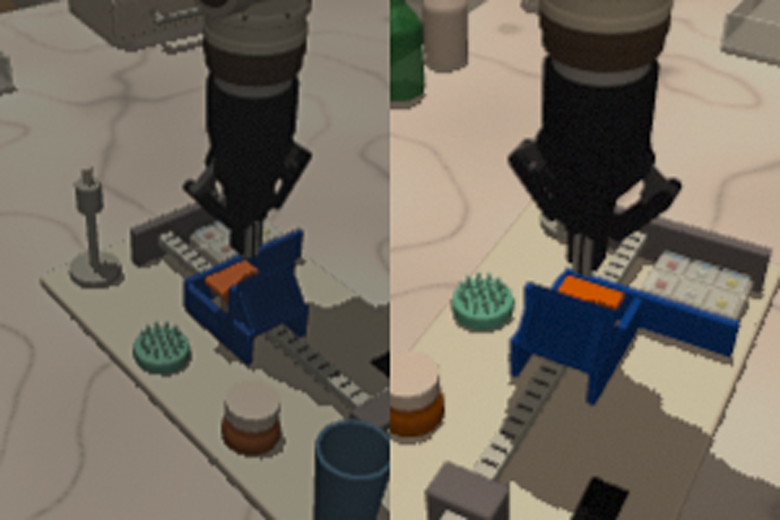

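Call:
play_rows(
  commands="0 0 0 -10 0; 0 0 0 -20 0; 0 0 0 -27 0; 0 0 0 -31 0; 0 0 0 -34 0; 0 0 0 -36 0; 0 0 0 -36 0",
)

```text
time: 1.72
ee_pos: [0.5029, -0.006, 0.0652]
tcp_rot: [-180.0, 0.0, 94.0]
wrist_force: [-0.9, -0.3, -0.0]
opening: -0.0002
```

Call:
play_rows(
  commands="0 0 0 -2 0; 0 0 0 -4 0; 0 0 0 -6 0; 0 0 0 -7 0; 0 0 0 -7 0; 0 0 0 -7 0",
)

```text
time: 2.22
ee_pos: [0.5032, -0.006, 0.0586]
tcp_rot: [180.0, 0.0, 94.0]
wrist_force: [-0.9, -0.4, 5.2]
opening: 0.0002
```

```bash
python3 - <<'E'
from h import *
o=get_obs(); print(o['time'],o['ee_pos'],o['wrist_force'])
a=[camera(n)[:,:,::-1] for n in("wrist","scene","side")]
cv2.imwrite("pics/2.png",cv2.resize(np.hstack([a[1][80:240,190:340],a[2][120:280,220:370]]),None,fx=2.6,fy=2.6,interpolation=2))
E
```

```text
2.2167 [ 0.50316797 -0.00599137  0.05856509] [-0.85393308 -0.42839053  5.18145607]
```

View pics/2.png

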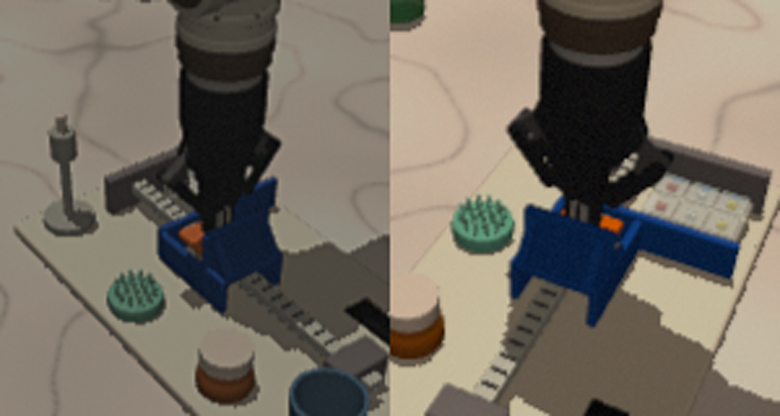

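Call:
play_rows(
  commands="0 0 0 -1 0; 0 0 0 -1 0; 0 -0.3 5 -1 0; 0 -0.7 10 -1 0; 0 -1 14 -1 0; 0 -1.2 17 -1 0; 0 -1.4 20 -1 0; 0 -1.5 22 -1 0; 0 -1.5 22 -1 0",
)

```text
time: 3.12
ee_pos: [0.5021, 0.0157, 0.0579]
tcp_rot: [179.9, 0.1, 94.0]
wrist_force: [-0.7, -2.4, 6.5]
opening: 0.0002
```

Call:
play_rows(
  commands="0 -0.3 4 0 0; 0 -0.6 8 0 0; 0 -0.9 12 0 0; 0 -1.2 16 0 0; 0 -1.5 20 0 0; 0 -1.8 24 0 0; 0 -2 28 0 0; 0 -2.2 30 0 0; 0 -2.2 30 0 0",
)

```text
time: 3.87
ee_pos: [0.4998, 0.0457, 0.0579]
tcp_rot: [179.9, 0.1, 94.0]
wrist_force: [-0.7, -3.0, 7.7]
opening: -0.0
```

```bash
python3 - <<'E'
from h import *
o=get_obs(); print(o['time'],o['ee_pos'],o['wrist_force'])
a=[camera(n)[:,:,::-1] for n in("wrist","scene","side")]
cv2.imwrite("pics/3w.png",a[0])
cv2.imwrite("pics/3.png",cv2.resize(np.hstack([a[1][80:240,190:340],a[2][140:300,220:370]]),None,fx=2.6,fy=2.6,interpolation=2))
E
```

```text
3.8667 [0.49977903 0.04573177 0.05794735] [-0.66887192 -3.03311648  7.72616792]
```

View pics/3.png

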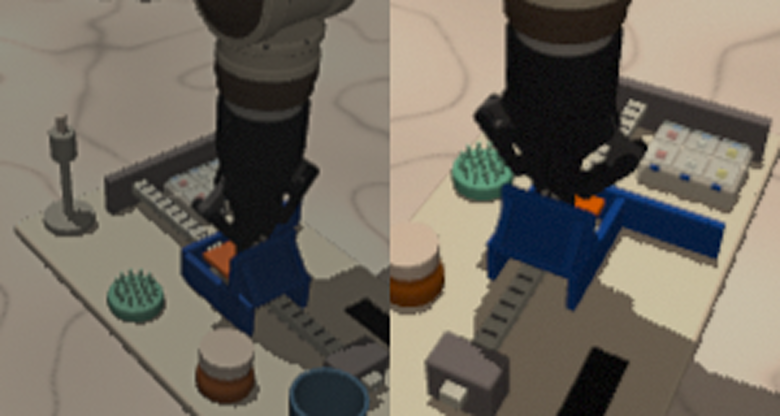

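View pics/3w.png

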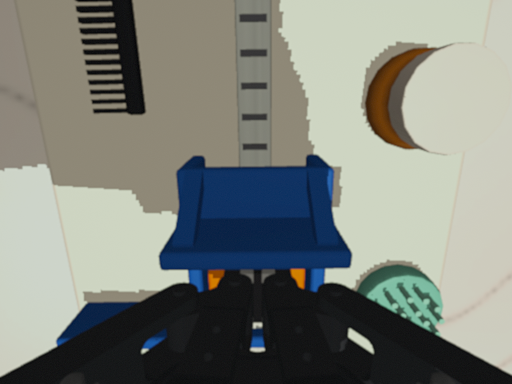

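```bash
python3 - <<'E'
from h import *
o=get_obs()
S=cam("side",o);C=cam("scene",o)
print("cup rim",onz(S,193,264,.101),onz(C,316,232,.101))
print("comb",onz(S,301,278,.02),onz(S,275,340,.02),onz(C,327,198,.02))
# stop block from original side image
im=cv2.imread("pics/side0.png"); cv2.imwrite("pics/sz.png",cv2.resize(im[180:340,160:340],None,fx=4,fy=3.7,interpolation=2))
E
```

```text
cup rim [0.55963335 0.23694665 0.101     ] [0.56497336 0.23577923 0.101     ]
comb [0.42091595 0.11201191 0.02      ] [0.4020252 0.240491  0.02     ] [0.41950786 0.11004305 0.02      ]
```

View pics/sz.png

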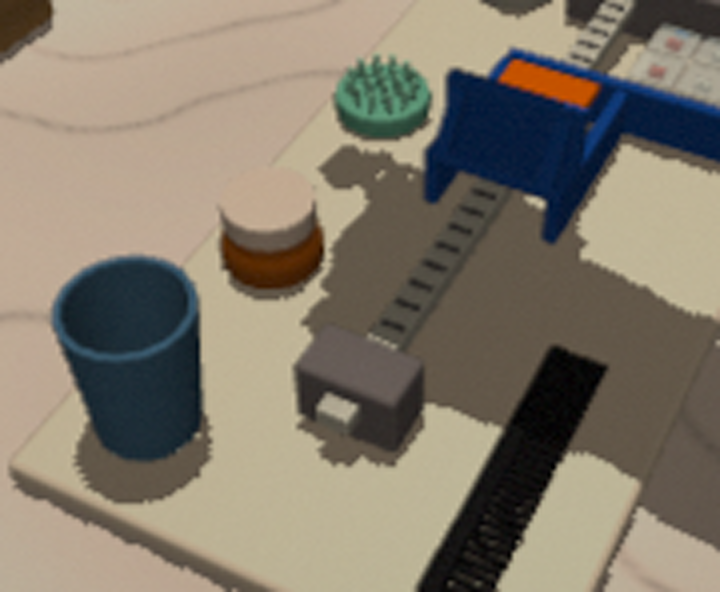

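```bash
python3 - <<'E'
from h import *
o=get_obs()
S=cam("side",o)
p=onz(S,254.5,274.6,.056); print(p, onz(S,160+330/4,180+325/3.7,.056),onz(S,160+425/4,180+375/3.7,.056))
E
```

```text
[0.48231248 0.17342891 0.056     ] [0.50807207 0.17222365 0.056     ] [0.45784202 0.17479596 0.056     ]
```

Call:
play_rows(
  commands="0 -0.4 6 0 0; 0 -0.9 13 0 0; 0 -1.4 20 0 0; 0 -1.9 27 0 0; 0 -2.4 34 0 0; 0 -2.9 41 0 0; 0 -3.4 48 0 0; 0 -3.8 54 0 0; 0 -4.2 60 0 0; 0 -4.2 60 0 0",
)

```text
time: 4.85
ee_pos: [0.495, 0.1063, 0.0579]
tcp_rot: [180.0, 0.0, 94.0]
wrist_force: [-4.7, -0.8, 8.9]
opening: -0.0
```

Call:
play_rows(
  commands="0 -0.3 4 0 0; 0 -0.6 8 0 0; 0 -1 12 0 0; 0 -1.3 15 0 0; 0 -1.5 17 0 0; 0 -1.6 18 0 0; 0 -1.6 18 0 0",
)

```text
time: 5.43
ee_pos: [0.4936, 0.1236, 0.0579]
tcp_rot: [180.0, 0.1, 94.0]
wrist_force: [-2.4, -3.4, 8.5]
opening: 0.0003
```

```bash
python3 - <<'E'
from h import *
o=get_obs(); print(o['time'],o['ee_pos'],o['wrist_force'])
a=[camera(n)[:,:,::-1] for n in("wrist","scene","side")]
cv2.imwrite("pics/4w.png",a[0])
cv2.imwrite("pics/4.png",cv2.resize(np.hstack([a[1][80:280,210:360],a[2][140:340,200:350]]),None,fx=2.6,fy=2.6,interpolation=2))
E
```

```text
5.4333 [0.49360007 0.12363972 0.05793338] [-2.38242803 -3.41731611  8.54897196]
```

View pics/4.png

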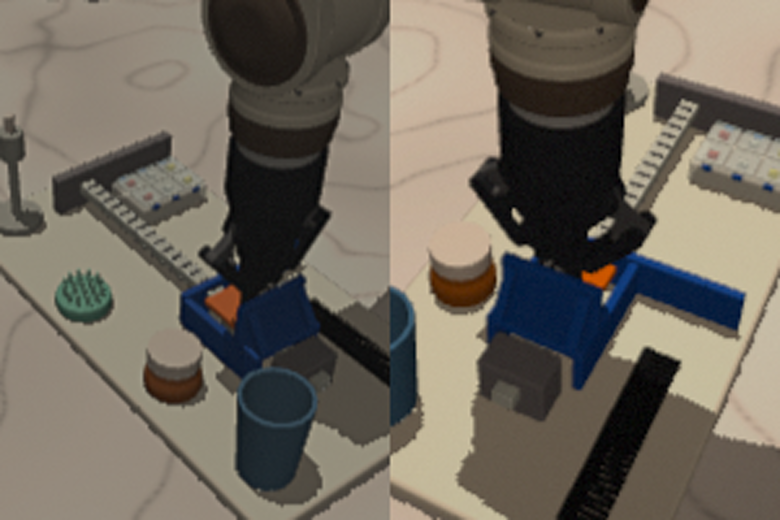

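View pics/4w.png

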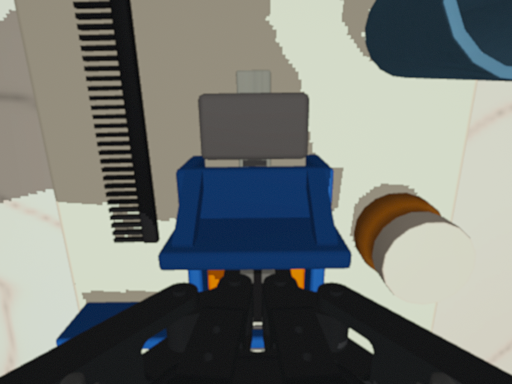

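Nearly home; a small gap is still visible ahead of the stop block. I'll creep the rest of the way until the force rises.

Call:
play_rows(
  commands="0 -0.1 1 0 0; 0 -0.2 2 0 0; 0 -0.2 3 0 0; 0 -0.3 4 0 0; 0 -0.4 5 0 0; 0 -0.4 5 0 0",
)

```text
time: 6.08
ee_pos: [0.4935, 0.1243, 0.0579]
tcp_rot: [180.0, 0.6, 93.8]
wrist_force: [-1.6, -29.7, 11.6]
opening: 0.0003
```

```bash
python3 - <<'E'
from h import *
o=get_obs(); print(o['ee_pos'],o['wrist_force'])
w=camera("wrist")[:,:,::-1]; s=camera("side")[:,:,::-1]
cv2.imwrite("pics/5.png",np.hstack([cv2.resize(w[80:220,180:340],None,fx=2.5,fy=2.5,interpolation=2),cv2.resize(s[220:320,210:310],(350,350),interpolation=2)]))
print(get_obs()['wrist_force'])
E
```

```text
[0.49349694 0.12433143 0.05790768] [ -1.55413875 -29.69303037  11.60345928]
[ -1.04789722 -29.64684355  12.66476684]
```

View pics/5.png

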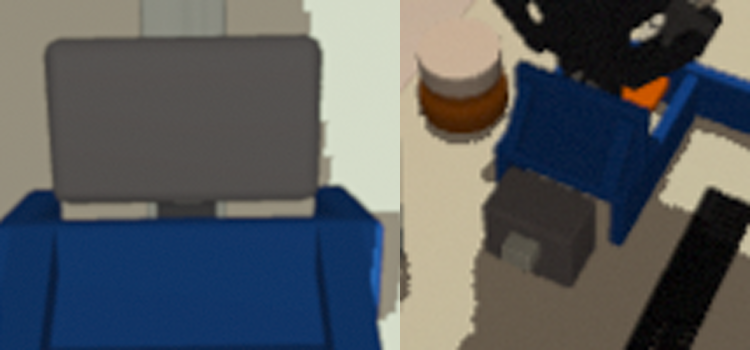

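Call:
play_rows(
  commands="0 0.1 -1 0 0; 0 0.2 -2 0 0; 0 0.2 -3 0 0; 0 0.2 -3 2 0; 0 0.2 -3 5 0; 0 0.2 -3 10 0; 0 0.2 -3 20 0; 0 0.2 -3 40 0; 0 0.2 -3 65 0; 0 0.2 -3 90 0",
)

```text
time: 7.02
ee_pos: [0.493, 0.1258, 0.1474]
tcp_rot: [-179.9, 0.0, 94.0]
wrist_force: [-0.3, -0.0, -0.1]
opening: -0.0002
```

Call:
play_rows(
  commands="0 0 0 25 0; 0 0 0 50 0; 0 0 -20 70 0; 0 0 -40 80 0; 0 0 -60 80 0; 0 0 -80 80 0; 0 0 -80 80 0; 0 0 -80 80 0",
)

```text
time: 7.68
ee_pos: [0.4934, 0.0454, 0.227]
tcp_rot: [-180.0, -0.0, 93.9]
wrist_force: [-0.7, -0.0, -0.2]
opening: 0.0
```

```bash
python3 - <<'E'
from h import *
o=get_obs(); print(o['time'],o['ee_pos'],o['wrist_force'])
a=[camera(n)[:,:,::-1] for n in("wrist","scene","side")]
cv2.imwrite("pics/6w.png",a[0])
cv2.imwrite("pics/6.png",cv2.resize(np.hstack([a[1][80:280,190:390],a[2][140:340,160:360]]),None,fx=2,fy=2,interpolation=2))
im=a[0][:,:,::-1].copy(); m=orange(im); M=cv2.moments(m); c=(M['m10']/M['m00'],M['m01']/M['m00'])
print(c,onz(cam("wrist",o),*c,.066))
E
```

```text
7.6833 [0.49342011 0.04541098 0.22703538] [-0.73297644 -0.00836325 -0.15883275]
(262.7342137845646, 113.09079653322328) [0.49350771 0.1054387  0.066     ]
```

View pics/6w.png

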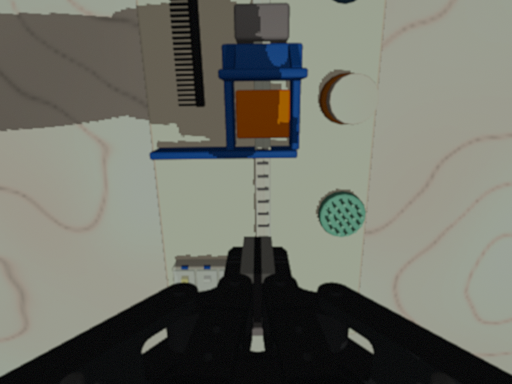

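View pics/6.png

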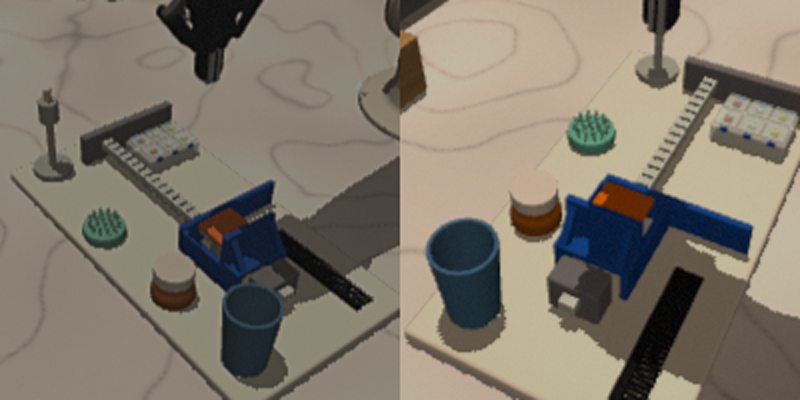

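```bash
python3 -c "
from workcell import *
print(job_done())"
```

```text
the job is handed in; nothing more can be done
None
```

I pressed the orange pad fully down with the shut fingertips and kept it down while pushing the blue jaw home against the grey stop block. Then I eased off, lifted straight up, moved clear and handed the job in at about 7.8 s.

**Press:** The fingertips bottomed out at 58 mm above the counter, which is the fully-down height, before the jaw moved.

**Jaw home:** The push force rose from about 3 N to 30 N within 0.7 mm of travel, which I took as the end stop. The gap to the stop block looked like about 3–4 mm, as expected. After I let go, the pad centre measured at y ≈ 0.105 m, about 117 mm on from where it started. That agrees with where the wall stood under the fingers, so the jaw did not slip back.

**Other items:** The last pictures show the pill case flat and everything else apparently where it stood, judged by eye. Wrist force was near zero with the arm clear.

**Not checked directly:** I did not measure the pad's height after release. I relied on its spring to bring it up.

No check failed. I noticed one brief sideways force of about 5 N during the push.

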